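# Stack cast alloy sample ingots flat: inverted in the gap, then crosswise

### The job

Stack the two loose alloy ingots on the carrier plate. First lower the one that lies broad face up, as it lies, into the tapered gap between the two ingots on the plate, so that it sits flat on the plate with its top level with theirs and its ends roughly in line. Then lay the other, which lies broad face down, flat and crosswise (at a right angle) on the middle of that level layer, and let go.

Things in the scene. Friction and masses are not known exactly. Their poses are not given: they have to be found in the camera images.
- gap (a point): Middle of the gap between two fixed ingots, at the upper face of the fixed dark steel plate (100x130x6 mm). They lie broad face down along this point's x, centre lines 35 mm either way along y, ends at x = +-31 mm. z up. Gap 32 mm wide at the plate, 46 at the top, 32 mm up: 4 mm play each side of a broad-up ingot. Plate free beyond their ends; 5 mm high rails outside them.
- ingot_inverted_mid (a point): Centre, half-way up (16 mm), of the loose bare-metal ingot lying broad face up: 62 mm long along its x axis, 32 mm high, trapezoid section 38 mm wide above and 24 mm below, so its sides overhang. About 0.3 kg, z up. Grip it across its upright end faces, 62 mm apart. It lies left of the plate; either loose ingot may be the nearer.
- ingot_upright_mid (a point): Centre, half-way up (16 mm), of the loose bare-metal ingot lying broad face down: the same shape the other way up, 62 mm long along its x axis, 32 mm high, 24 mm wide above and 38 mm below, sloping sides seen from above. About 0.3 kg, z up. Grip it across its upright end faces, 62 mm apart. It lies left of the plate.
There are look-alikes about, which are no part of the job. What is shaped like the part that bears ingot_inverted_mid but orange or red is not meant.

How it is judged:
By the outcome, as a careful person would: the job done as asked, in the order asked, and still so for the second after the job is handed in, with the robot touching nothing.
It also fails if it takes over 53 s, if anything falls off the work surface, if the arm or the gripper's body presses on something with over 40 N, if the wrist force passes 120 N, or if a joint passes its speed limit or range.

### The arm

A 6-joint arm with a two-finger parallel gripper is mounted at the origin on a cart in front of the work surface, level with it; the furniture and walls round the work are solid. World frame = base frame: x ahead of the robot, y to its left, z up, the work surface at z = 0. Lengths are in m, angles in degrees, forces in N, time in s.
With the tool pointing down it reaches from about 0.35 to 0.875 m from the base axis. Payload 4.2 kg.
Tool frame: the origin (TCP) lies at the very end of the fingers, on their centre line; the grasp point (between the pads) lies 19 mm behind it; z points along the fingers, y is the line along which they close (so a half turn about z gives the same grasp; the last joint's range is limited). The gripper opens to 87 mm and grips with 3 to 60 N. Pads are 19 mm wide; open, the fingers measure 117 mm over their backs; the gripper's body (75 mm by 190 mm) begins 51 mm behind the grasp point.
Start: joints at [90.562, 22.042, 0.453, 0, -68.411, -14.817], TCP at [0.154, 0.606, 0.223] pointing down, gripper open.
Joint ranges: [-179.83, 179.83], [-69.29, 118.12], [-61.27, 80.66], [-181.25, 117.63], [-171.15, -9.14], [-177.46, 177.46]. Speed limits (degrees/s): [159.86, 159.86, 180, 180, 180, 180].

### API

Orientations are given as a 3x3 rotation matrix whose columns are the frame's x, y, z axes.
In Python, from station import sense, cams, r gives the robot as it stands. The module is installed in compiled form; this text tells all that it offers.
- The arm moves only by the tool step_arm, never from a script. Its argument "targets" is text: rows parted by semicolons, each of 4 numbers parted by spaces: the shift along the tool's x, y, z in cm, then the turn about the tool's z in degrees. In form: x y z turn; .... A call has 1 to 12 rows; each row shifts and turns the commanded pose from where the row before left it, along the tool's axes as they then stand; what a row does not reach is not made up. A row lasts 1/12 s, in which the tool goes at most 41.7 mm and 7.16 degrees, less where a joint would pass 70% of its speed; a pose out of reach is approached as far as the arm can. A call with a gripper value outside its range is refused whole. "claw" is the finger opening in cm, from 0 to 8.7, set as the call begins (left out, the last holds). The fingers move at their own pace and stop on an object; the grip force is fixed at half the most. Time passes only in rows, so rows that do not move let the fingers close. It gives the time, the measured TCP pose, the force, the opening and the grip force at its end, in the units of the state.
- sense(): the state, without advancing time (a new reading comes with each control period).
- cams.capture(name): name is "scene" or "top" or "wrist"; returns a dict with "frame" (384x512x3 uint8, blue, green, red), "vertical_fov" (degrees; the focal length in pixels is half the picture's height over the tangent of half this angle, whatever the lens; pixels are square), "cx", "cy" (the principal point, pixels), "eye" and "rotation" of the camera in the world; the wrist camera has in their place "tool_from_camera" (4x4, takes a point from camera to tool coordinates, whose origin is the TCP and whose axes are the flange's). Camera axes: x right, y down, z forward; pixel columns grow to the right and rows downward; lengths in m; the calibration is good to about 2 mm. A picture is of the moment at which its call begins: read the wrist's pose just before it. There is no depth.
- r.finish_job(): hands the job in; it is judged then, once.
The state is a dict: "time_s": time; "joints": joint angles; "joint_velocities": joint speeds; "effort": joint torques, N m; "tcp_pos": TCP position; "ee_rot": TCP orientation; "wrist_force": force on the tool from outside, world axes, zero at the start; "moment": the same for the moment, N m; "gripper_width": opening from 0.0 (shut) to 1.0 (fully open); "gripper_force": force on a finger pad.
Only numpy, scipy, OpenCV 4.12 (cv2) and the standard library are available. Lean on these libraries where they do the work, as an engineer would, in place of code of your own. Each camera call takes 0.05 s, during which the arm holds its last target. There are 200 camera calls.

## Working session

There is one attempt and no reset: what is moved stays moved. The work goes in short steps, Python scripts to look and compute and a tool call to move; the robot and the scene stay as the last step left them, time stands still between calls to the robot, and variables do not carry over. Pictures are saved under pics/ and viewed, at most 10 in all, crops included, and the job is handed in when it is done.

Besides the shell and the picture viewer there is one more tool, called after "Emit:" as name(argument=value, ...) on one line, values as JSON. step_arm: Moves the arm, as the interface text tells. Its arguments: {"type":"object","properties":{"targets":{"type":"string"},"claw":{"type":"number"}},"required":["targets"]}

```bash
mkdir -p pics
cat > h.py <<'E'
import numpy as np, cv2
from station import sense, cams, r
def cap(n):
    s=sense(); c=cams.capture(n)
    h=c['frame'].shape[0]; c['f']=h/2/np.tan(np.radians(c['vertical_fov']/2))
    if n=='wrist':
        T=np.array(c['tool_from_camera']); R=np.array(s['ee_rot'])
        c['rotation']=R@T[:3,:3]; c['eye']=np.array(s['tcp_pos'])+R@T[:3,3]
    c['rotation']=np.array(c['rotation']); c['eye']=np.array(c['eye']); return c
def ray(c,uv,z):
    uv=np.atleast_2d(np.array(uv,float))
    d=np.c_[(uv[:,0]-c['cx'])/c['f'],(uv[:,1]-c['cy'])/c['f'],np.ones(len(uv))]@c['rotation'].T
    return c['eye']+d*((z-c['eye'][2])/d[:,2])[:,None]
E
python3 - <<'E'
from h import *
a=cap('scene');b=cap('top')
for n,c in(('scene',a),('top',b)):
    cv2.imwrite(f'pics/{n}1.png',c['frame']); print(n,c['f'],c['cx'],c['cy'],c['eye'],c['rotation'].round(3).tolist())
s=sense();print(s['time_s'],s['tcp_pos'],np.round(s['ee_rot'],3))
E
```

```text
scene 438.5675607872991 266.66692117007767 187.52543329889346 [0.08550851 0.53467888 0.79197533] [[-0.684, -0.573, 0.451], [-0.729, 0.551, -0.406], [-0.016, -0.606, -0.795]]
top 357.40230900712277 255.8104016790898 187.50537287964187 [0.33493042 0.1511169  0.86979856] [[-0.068, -0.977, 0.201], [-0.998, 0.066, -0.018], [0.005, -0.201, -0.98]]
0.1 [0.1537601  0.60523498 0.22156474] [[ 0.969 -0.246 -0.   ]
 [-0.246 -0.969 -0.002]
 [ 0.     0.002 -1.   ]]
```

View pics/top1.png

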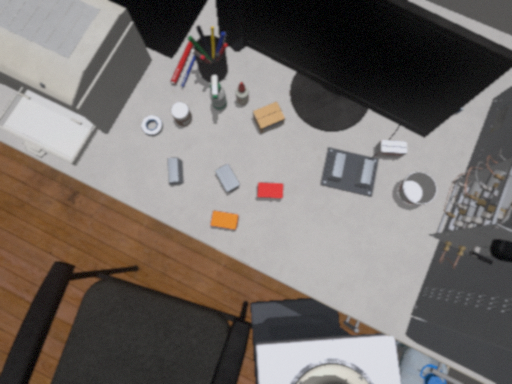

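View pics/scene1.png

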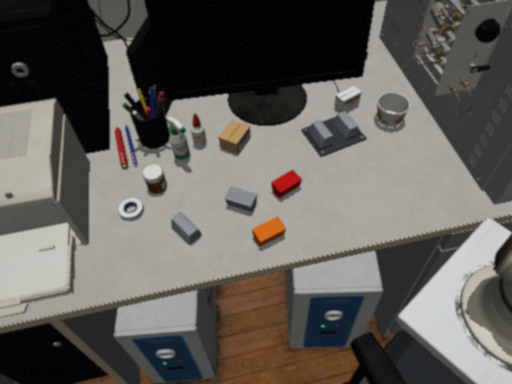

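Top view: the two grey metal ingots are at (174,171), which is narrow with a sloping side showing, and at (227,179), which has a wide flat top. The plate with its two fixed ingots is at (350,171). Look-alikes are red (270,190) and orange (224,220). The cardboard box (268,116) and the white box (393,147) are unrelated. My choice is inverted = (227,179) and upright = (174,171), which I'll check in one crop.

Run:
```python
from h import *
b=cap('top');a=cap('scene')
f=b['frame']
cv2.imwrite('pics/crop1.png',np.vstack([cv2.resize(f[140:210,150:290],(700,350),interpolation=cv2.INTER_CUBIC),cv2.resize(a['frame'][175:250,160:310],(700,240+0),interpolation=cv2.INTER_CUBIC)]))
for n,c,pts in(('top',b,[(227,179),(174,171)]),('scene',a,[(241,194),(184,224)])):
  print(n,ray(c,pts,0.032).round(3).tolist())
print('plate',ray(b,(350,171),.006).round(3))
```

```text
top [[0.532, 0.203, 0.032], [0.56, 0.33, 0.032]]
scene [[0.542, 0.199, 0.032], [0.565, 0.334, 0.032]]
plate [[ 0.538 -0.102  0.006]]
```

View pics/crop1.png

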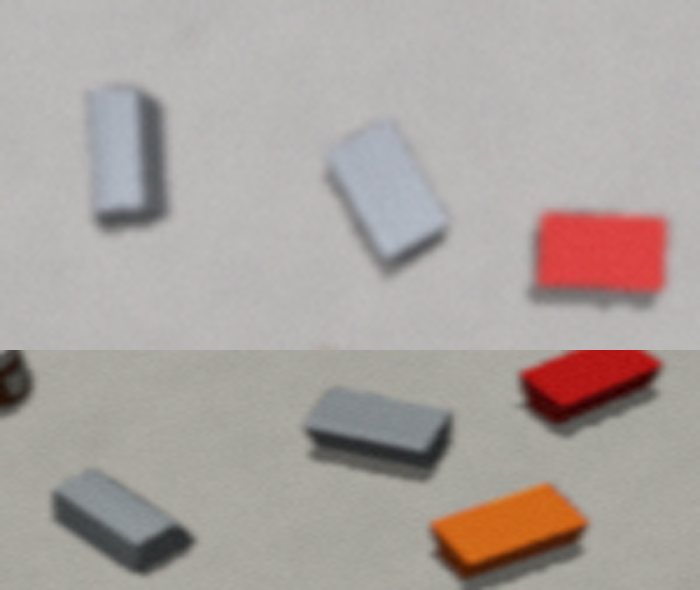

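The crop confirms it: (227,179) shows a broad top with overhanging sides, so it is the inverted one. (174,171) has a narrow top and sloping sides, so it is the upright one.

Emit:
step_arm(targets="3.4 2.1 0 0;3.4 2.1 0 0;3.4 2.1 0 0;3.4 2.1 0 0;3.4 2.1 0 0;3.4 2.1 0 0;3.4 2.1 0 0;3.4 2.1 0 0;3.4 2.1 0 0;3.4 2.1 0 0;3.4 2.1 0 0;3.4 2.1 0 0")

```text
time_s: 1.2
tcp_pos: [0.4882, 0.2594, 0.2226]
ee_rot: [[0.969, -0.246, 0.0], [-0.246, -0.969, 0.0], [-0.0, -0.0, -1.0]]
wrist_force: [0.6, 0.5, -0.5]
gripper_width: 0.997
gripper_force: 0.0
```

Emit:
step_arm(targets="3.0 2.1 0 0;3.0 2.1 0 0;0 0 0 7;0 0 0 7;0 0 0 7;0 0 0 7;0 0 0 7;0 0 0 7;0 0 0 0;0 0 0 0")

```text
time_s: 2.03
tcp_pos: [0.535, 0.2055, 0.2224]
ee_rot: [[0.558, -0.83, -0.0], [-0.83, -0.558, -0.0], [-0.0, 0.0, -1.0]]
wrist_force: [-0.1, 0.0, -0.1]
gripper_width: 0.998
gripper_force: 0.0
```

Run:
```python
from h import *
c=cap('wrist');cv2.imwrite('pics/w1.png',c['frame'])
s=sense();print(s['time_s'],s['tcp_pos'],np.round(s['ee_rot'],3),s['joints'],s['wrist_force']);print(c['tool_from_camera'],c['f'])
```

```text
2.0833 [0.53499281 0.20553141 0.22242571] [[ 0.558 -0.83  -0.   ]
 [-0.83  -0.558 -0.   ]
 [-0.     0.    -1.   ]] [ 3.72050933e+01  1.70126107e+01 -7.03608334e+00 -1.39465826e-03
 -6.59658765e+01 -3.29081777e+00] [-0.64638601  1.36357301  0.5175963 ]
[[ 2.46061220e-04 -9.53856963e-01 -3.00261274e-01  8.40440766e-02]
 [ 9.99999927e-01  3.22007200e-04 -2.03448173e-04  4.59689546e-04]
 [ 2.90746749e-04 -3.00261202e-01  9.53856973e-01 -1.61668550e-01]
 [ 0.00000000e+00  0.00000000e+00  0.00000000e+00  1.00000000e+00]] 278.10917712821987
```

View pics/w1.png

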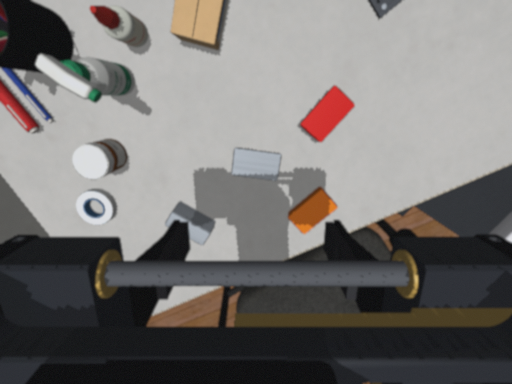

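Wrist view: the ingot is at (257,162), slightly rotated from the finger line. The upright one is at (190,222), partly behind a finger. Next I'll measure the ingot, and the plate from the top view.

```bash
cat >> h.py <<'E'
def blob(c,roi,thr=6,vmin=0):
    x0,y0,x1,y1=roi; f=cv2.bilateralFilter(c['frame'],5,30,5).astype(int)
    m=np.zeros(f.shape[:2],np.uint8)
    m[y0:y1,x0:x1]=((f[...,0]-f[...,2]>thr)&(f.max(2)>vmin))[y0:y1,x0:x1]*255
    m=cv2.morphologyEx(m,cv2.MORPH_OPEN,np.ones((3,3)))
    cs=sorted(cv2.findContours(m,0,1)[0],key=cv2.contourArea)[::-1]
    return m,cs
E
python3 - <<'E'
from h import *
c=cap('wrist');f=c['frame']
for p in[(257,162),(245,155),(257,190),(300,165),(300,130)]: print(p,f[p[1],p[0]])
m,cs=blob(c,(222,138,292,188))
k=cs[0]; print(cv2.contourArea(k),cv2.minAreaRect(k))
w=ray(c,k[:,0,:],.032); rr=cv2.minAreaRect((w[:,:2]*1000).astype(np.float32));print('inv mm',rr, cv2.boxPoints(rr).round(1).tolist())
b=cap('top');g=b['frame']; 
cv2.imwrite('pics/plate.png',np.hstack([cv2.resize(g[140:205,310:400],None,fx=4,fy=4,interpolation=2),cv2.resize(cap('scene')['frame'][100:165,295:370],None,fx=4,fy=4,interpolation=2)]))
m,cs=blob(b,(318,145,382,200),0,110)
for k in cs[:3]:
  w=ray(b,k[:,0,:],.038);rr=cv2.minAreaRect((w[:,:2]*1000).astype(np.float32));print(cv2.contourArea(k),rr)
v=g.max(2)<100; m=np.zeros(v.shape,np.uint8);m[145:200,316:382]=v[145:200,316:382]*255
m=cv2.morphologyEx(m,cv2.MORPH_CLOSE,np.ones((15,15)));k=max(cv2.findContours(m,0,1)[0],key=cv2.contourArea)
w=ray(b,k[:,0,:],.006);print('plate',cv2.minAreaRect((w[:,:2]*1000).astype(np.float32)))
E
```

```text
(257, 162) [185 177 169]
(245, 155) [188 179 172]
(257, 190) [116 118 118]
(300, 165) [185 187 188]
(300, 130) [167 169 169]
1156.5 ((255.62310791015625, 163.51539611816406), (46.76109313964844, 26.667465209960938), 7.125016689300537)
inv mm ((538.9124755859375, 200.80503845214844), (60.23247528076172, 35.23976516723633), 26.552597045898438) [[504.1000061035156, 203.10000610351562], [519.7999877929688, 171.60000610351562], [573.7000122070312, 198.5], [558.0, 230.0]]
257.5 ((528.325439453125, -138.1378173828125), (33.72263717651367, 68.40534973144531), 71.0913314819336)
244.5 ((548.3697509765625, -67.63396453857422), (26.64227867126465, 64.14044952392578), 72.00043487548828)
10.0 ((474.87945556640625, -133.97332763671875), (9.66359806060791, 7.246466159820557), 86.1278076171875)
plate ((553.3326416015625, -110.1989974975586), (132.42434692382812, 133.41983032226562), 72.87478637695312)
```

View pics/plate.png

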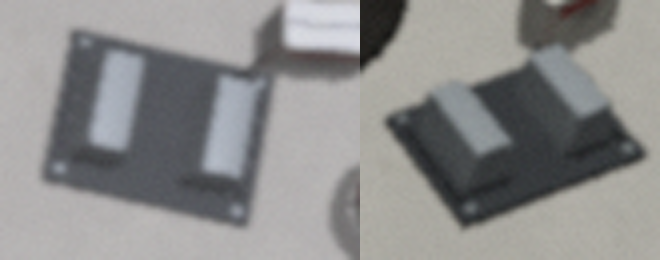

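The plate crop shows two fixed ingots with narrow tops, and the gap between them is open. The ingot measures about 60x35 mm before edge loss, which is consistent with the description. I'll descend and grasp.

Emit:
step_arm(targets="0 0 0 7;0.6 -0.15 3 0.4;0 0 3.5 0;0 0 3.5 0;0 0 3.5 0;0 0 3 0;0 0 2.5 0;0 0 1.5 0;0 0 1.1 0;0 0 0 0")

```text
time_s: 3.07
tcp_pos: [0.5378, 0.2001, 0.0042]
ee_rot: [[0.444, -0.896, -0.004], [-0.896, -0.444, -0.003], [0.001, 0.005, -1.0]]
wrist_force: [-0.2, -0.5, -0.0]
gripper_width: 0.995
gripper_force: 0.0
```

Emit:
step_arm(targets="0 0 0 0;0 0 0 0;0 0 0 0;0 0 0 0;0 0 0 0;0 0 0 0;0 0 0 0;0 0 0 0", claw=5.5)

```text
time_s: 3.73
tcp_pos: [0.5392, 0.201, 0.0075]
ee_rot: [[0.444, -0.896, 0.001], [-0.896, -0.444, 0.0], [0.0, -0.001, -1.0]]
wrist_force: [-2.4, -1.5, 6.2]
gripper_width: 0.71
gripper_force: 30.0
```

Emit:
step_arm(targets="0 0 -1 0;0 0 -2 0;0 0 -3 0;1.5 0.5 -3.5 0;3.2 1.1 -2 0;3.4 1.2 -1.5 0;3.4 1.2 0 0;3.4 1.2 0 0;3.4 1.2 0 0;2.3 1.0 0 0;0 0 0 7;0 0 0 7")

```text
time_s: 4.73
tcp_pos: [0.5633, -0.0185, 0.136]
ee_rot: [[0.204, -0.979, -0.002], [-0.979, -0.204, 0.0], [-0.001, 0.002, -1.0]]
wrist_force: [0.1, -0.5, -3.6]
gripper_width: 0.709
gripper_force: 30.0
```

Emit:
step_arm(targets="0 0 0 7;0 0 0 7;0 0 0 7;0 0 0 7;0 0 0 1;0 0 0 0;0 0 0 0")

```text
time_s: 5.32
tcp_pos: [0.5639, -0.0166, 0.1363]
ee_rot: [[-0.284, -0.959, -0.001], [-0.959, 0.284, 0.0], [0.0, 0.001, -1.0]]
wrist_force: [0.2, 0.0, -3.9]
gripper_width: 0.711
gripper_force: 30.0
```

Run:
```python
from h import *
c=cap('wrist');cv2.imwrite('pics/w2.png',c['frame'])
s=sense();print(s['time_s'],s['tcp_pos'],np.round(s['ee_rot'],3),np.round(s['joints'],1),s['wrist_force'])
```

```text
5.3667 [ 0.56397497 -0.01655612  0.13638415] [[-0.285 -0.959 -0.   ]
 [-0.959  0.285  0.   ]
 [ 0.     0.    -1.   ]] [ 14.8  20.6 -15.1  -0.  -54.3 -31.3] [-0.14897558 -0.11662536 -2.9290505 ]
```

View pics/w2.png

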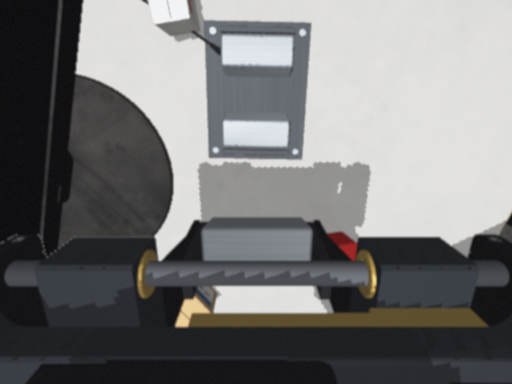

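Wrist view: the fixed ingot tops are at (257,49) and (256,134), and the held ingot is at (257,238) with its front top edge near row 232. I'll measure both.

Run:
```python
from h import *
c=cap('wrist');f=c['frame']; s=sense();R=np.array(s['ee_rot']);t=np.array(s['tcp_pos'])
m=np.zeros(f.shape[:2],np.uint8);m[25:155,210:310]=(cv2.GaussianBlur(f,(3,3),0).min(2)>150)[25:155,210:310]*255
cs=sorted(cv2.findContours(m,0,1)[0],key=cv2.contourArea)[::-1][:2]
C=[]
for k in cs:
  w=ray(c,k[:,0,:],.038);rr=cv2.minAreaRect((w[:,:2]*1000).astype(np.float32));print(cv2.contourArea(k),rr,cv2.boundingRect(k));C.append(rr[0])
v=np.zeros(f.shape[:2],np.uint8);v[5:160,195:320]=(f.max(2)<140)[5:160,195:320]*255
C=np.array(C);mid=C.mean(0)/1000;d=C[0]-C[1];print('mid',mid,'dist',np.hypot(*d),'ang',np.degrees(np.arctan2(d[1],d[0])))
print('delta tool',(R.T@np.r_[mid-t[:2],0]).round(4),'tool y ang',np.degrees(np.arctan2(R[1,1],R[0,1])))
g=f[205:262,235:280].mean(2).mean(1);print(g.round().astype(int))
for row,z in((216,t[2]-.0075),(218,t[2]-.0075),(231,t[2]+.0245),(233,t[2]+.0245)):
  print(row,(R.T@(ray(c,(257,row),z)[0]-t)).round(4))
```

```text
2022.5 ((528.6199340820312, -135.97828674316406), (23.072208404541016, 59.97093200683594), 73.47921752929688) (222, 35, 71, 31)
1586.0 ((549.5073852539062, -69.73817443847656), (23.38023567199707, 60.24075698852539), 71.92236328125) (223, 120, 66, 27)
mid [ 0.53906366 -0.10285823] dist 69.45529565551553 ang -107.50159237183799
delta tool [ 0.0898 -0.0006  0.    ] tool y ang 163.43413282387
[147 147 147 147 147 147 147 147 147 147 145 133 110  86  76  76  76  76
  77  77  77  79  85  96 109 121 129 133 135 135 133 132 132 133 134 133
 132 131 131 132 133 133 133 132 132 132 132 132 131 129 128 127 128 129
 123 103  75]
216 [ 0.0113 -0.0001  0.0075]
218 [ 0.0099 -0.0001  0.0075]
231 [ 0.0163 -0.0002 -0.0245]
233 [ 0.0151 -0.0002 -0.0245]
```

Run:
```python
from h import *
a=cap('scene');b=cap('top')
def d(c,uv): v=c['rotation']@np.array([(uv[0]-c['cx'])/c['f'],(uv[1]-c['cy'])/c['f'],1]);return v/np.linalg.norm(v)
def tri(p,q):
  u,v=d(a,p),d(b,q);A=np.c_[u,-v];st=np.linalg.lstsq(A,b['eye']-a['eye'],rcond=None)[0]
  return (a['eye']+u*st[0]).round(3),(b['eye']+v*st[1]).round(3)
print(tri((366,76),(428,134)))
```

```text
(array([ 0.606, -0.303,  0.033]), array([ 0.612, -0.298,  0.033]))
```

Emit:
step_arm(targets="1.0 0 0 0.4;1.5 0 0 0.4;1.5 0 0 0;1.5 0 0 0;1.5 0 0 0;1.2 0 0 0;0.9 -0.06 0 0;0 0 0 0;0 0 0 0")

```text
time_s: 6.27
tcp_pos: [0.5376, -0.1044, 0.1366]
ee_rot: [[-0.301, -0.954, 0.0], [-0.954, 0.301, 0.0], [-0.0, -0.0, -1.0]]
wrist_force: [0.0, -0.4, -3.9]
gripper_width: 0.71
gripper_force: 30.0
```

Emit:
step_arm(targets="0 -0.1 1 0;0 0 2 0;0 0 2 0;0 0 1.8 0;0 0 1.2 0;0 0 1.0 0;0 0 0.8 0;0 0 0.8 0;0 0 0.6 0;0 0 0.4 0;0 0 0 0;0 0 0 0")

```text
time_s: 7.27
tcp_pos: [0.5389, -0.1039, 0.0207]
ee_rot: [[-0.3, -0.954, 0.0], [-0.954, 0.3, -0.0], [-0.0, -0.0, -1.0]]
wrist_force: [0.3, 0.4, -3.3]
gripper_width: 0.71
gripper_force: 30.0
```

Emit:
step_arm(targets="0 0 0.2 0;0 0 0.15 0;0 0 0.15 0;0 0 0.1 0;0 0 0 0;0 0 0 0")

```text
time_s: 7.77
tcp_pos: [0.5387, -0.1039, 0.0146]
ee_rot: [[-0.3, -0.954, -0.0], [-0.954, 0.3, -0.0], [0.0, 0.0, -1.0]]
wrist_force: [0.3, 0.1, -4.2]
gripper_width: 0.707
gripper_force: 30.0
```

Emit:
step_arm(targets="0 0 0.05 0;0 0 0.05 0;0 0 0.03 0;0 0 0 0;0 0 0 0")

```text
time_s: 8.18
tcp_pos: [0.5388, -0.1039, 0.0135]
ee_rot: [[-0.3, -0.954, 0.0], [-0.954, 0.3, -0.0], [-0.0, -0.0, -1.0]]
wrist_force: [-1.1, 1.4, -0.7]
gripper_width: 0.706
gripper_force: 30.0
```

Emit:
step_arm(targets="0 0 0.03 0;0 0 0 0;0 0 0 0")

```text
time_s: 8.43
tcp_pos: [0.5388, -0.1039, 0.0135]
ee_rot: [[-0.3, -0.954, 0.0], [-0.954, 0.3, -0.0], [-0.0, -0.0, -1.0]]
wrist_force: [-2.8, 1.5, 3.5]
gripper_width: 0.71
gripper_force: 30.0
```

Emit:
step_arm(targets="0 0 0 0;0 0 0 0;0 0 0 0;0 0 0 0;0 0 0 0", claw=8.0)

```text
time_s: 8.85
tcp_pos: [0.5388, -0.104, 0.0128]
ee_rot: [[-0.3, -0.954, 0.0], [-0.954, 0.3, -0.0], [-0.0, -0.0, -1.0]]
wrist_force: [-0.7, -1.1, 0.2]
gripper_width: 0.907
gripper_force: 0.0
```

Emit:
step_arm(targets="0 0 -0.5 0;0 0 -1 0;0 0 -2 0;0 0 -3 0;0 0 -4 0;0 0 -2.5 0;-2 0 -1 0;-3.5 0 0 0;-2.5 0 0 0;0 0 0 0")

```text
time_s: 9.68
tcp_pos: [0.5645, -0.0244, 0.1547]
ee_rot: [[-0.296, -0.955, 0.004], [-0.955, 0.296, 0.001], [-0.002, -0.004, -1.0]]
wrist_force: [-0.1, 0.1, -0.5]
gripper_width: 0.92
gripper_force: 0.0
```

Run:
```python
from h import *
c=cap('wrist');cv2.imwrite('pics/w3.png',c['frame'])
s=sense();print(s['time_s'],s['tcp_pos'],np.round(s['ee_rot'],3),np.round(s['joints'],1),s['wrist_force'])
```

```text
9.7333 [ 0.56343519 -0.02584563  0.1541562 ] [[-0.297 -0.955  0.002]
 [-0.955  0.297  0.   ]
 [-0.001 -0.002 -1.   ]] [ 13.8  19.5 -14.    0.  -56.4 -31.1] [ 0.12697235  0.08126493 -0.90696179]
```

View pics/w3.png

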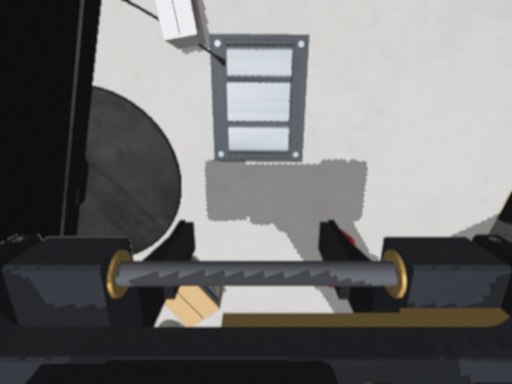

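Wrist view: the inverted ingot is seated at (259,101), flush with the tops at (259,62) and (258,139) and with its ends in line. I'll measure this layer, then go to the upright ingot.

Run:
```python
from h import *
c=cap('wrist');f=c['frame']
m=np.zeros(f.shape[:2],np.uint8);m[40:157,215:303]=(f.min(2)>150)[40:157,215:303]*255
for k in sorted(cv2.findContours(m,0,1)[0],key=cv2.contourArea)[::-1][:3]:
  w=ray(c,k[:,0,:],.038);print(cv2.minAreaRect((w[:,:2]*1000).astype(np.float32)),cv2.boundingRect(k))
```

```text
((539.69677734375, -103.39498138427734), (34.73213577270508, 59.8328857421875), 72.72679901123047) (226, 84, 63, 39)
((528.6425170898438, -136.03195190429688), (21.94938850402832, 59.729331970214844), 72.72492218017578) (225, 51, 66, 27)
((549.6989135742188, -69.9256591796875), (21.737655639648438, 59.6974983215332), 72.74620056152344) (227, 129, 61, 23)
```

Emit:
step_arm(targets="-3.4 1.1 -0.7 0;-3.4 1.1 -0.7 0;-3.4 1.1 -0.7 0;-3.4 1.1 -0.7 0;-3.4 1.1 -0.7 0;-3.4 1.1 -0.7 0;-3.4 1.1 -0.7 0;-3.4 1.1 -0.7 0;-3.4 1.1 -0.7 0;-3.4 0.9 -0.7 0;0 0 0 -7;0 0 0 -7")

```text
time_s: 10.78
tcp_pos: [0.5616, 0.3302, 0.223]
ee_rot: [[-0.053, -0.999, -0.0], [-0.999, 0.053, -0.0], [0.0, 0.0, -1.0]]
wrist_force: [-0.9, -0.6, -1.5]
gripper_width: 0.92
gripper_force: 0.0
```

Emit:
step_arm(targets="0 0 0 -3.3;0 0 0 0;0 0 0 0", claw=8.7)

```text
time_s: 11.03
tcp_pos: [0.5617, 0.3281, 0.2231]
ee_rot: [[-0.005, -1.0, -0.0], [-1.0, 0.005, -0.0], [0.0, 0.0, -1.0]]
wrist_force: [-0.1, 0.5, -0.5]
gripper_width: 0.987
gripper_force: 0.0
```

Run:
```python
from h import *
c=cap('wrist');f=c['frame'];cv2.imwrite('pics/w4.png',f[80:280,130:400])
s=sense();R=np.array(s['ee_rot']);print(s['time_s'],s['tcp_pos'],R.round(3).tolist(),np.round(s['joints'],1),s['wrist_force'])
m,cs=blob(c,(190,100,320,225))
for k in cs[:3]:
  w=ray(c,k[:,0,:],.032);print(cv2.contourArea(k),cv2.minAreaRect((w[:,:2]*1000).astype(np.float32)),cv2.boundingRect(k))
```

```text
11.0833 [0.56179746 0.32818693 0.22309863] [[-0.005, -1.0, -0.0], [-1.0, 0.005, -0.0], [0.0, 0.0, -1.0]] [ 44.5  24.5   4.5   0.  -69.9 -44.8] [-0.26836699 -0.07898273 -0.67924979]
1031.5 ((565.8720703125, 325.4006652832031), (31.859210968017578, 58.761871337890625), 89.6977310180664) (231, 154, 46, 25)
```

View pics/w4.png

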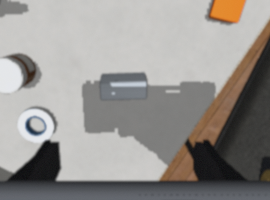

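Run:
```python
from h import *
c=cap('wrist')
print('front',ray(c,(253.5,153.3),0)[0].round(4),'back',ray(c,(253.5,178.7),.032)[0].round(4))
print(c['frame'][150:182,254].mean(1).round().astype(int).tolist())
print('ends',ray(c,[(230.5,172),(277,172)],.032).round(4).tolist())
```

```text
front [0.566  0.3145 0.    ] back [0.5659 0.3423 0.032 ]
[201, 192, 166, 130, 105, 101, 103, 103, 105, 103, 111, 135, 168, 195, 206, 200, 171, 137, 123, 122, 122, 123, 124, 123, 123, 124, 123, 121, 115, 113, 120, 123]
ends [[0.5958, 0.3331, 0.032], [0.5351, 0.3334, 0.032]]
```

Emit:
step_arm(targets="-0.3 -0.37 3 0;0 0 3.5 0;0 0 3.5 0;0 0 3.5 0;0 0 3 0;0 0 2.5 0;0 0 1.5 0;0 0 1.1 0;0 0 0 0;0 0 0 0")

```text
time_s: 11.97
tcp_pos: [0.5657, 0.332, 0.0072]
ee_rot: [[-0.003, -1.0, 0.0], [-1.0, 0.003, -0.0], [0.0, -0.0, -1.0]]
wrist_force: [-0.2, -0.5, 0.3]
gripper_width: 1.001
gripper_force: 0.0
```

Emit:
step_arm(targets="0 0 0 0;0 0 0 0;0 0 0 0;0 0 0 0;0 0 0 0;0 0 0 0;0 0 0 0;0 0 0 0", claw=5.5)

```text
time_s: 12.63
tcp_pos: [0.5657, 0.3324, 0.0077]
ee_rot: [[-0.002, -1.0, 0.001], [-1.0, 0.002, 0.001], [-0.001, -0.001, -1.0]]
wrist_force: [-0.9, -0.9, 5.9]
gripper_width: 0.714
gripper_force: 29.8
```

Emit:
step_arm(targets="0 0 -1 0;0 0 -2 0;0 0 -3 0;0 0 -4 0;0 0 -4 0;0 0 -1 0;0 0 0 0")

```text
time_s: 13.22
tcp_pos: [0.5668, 0.3334, 0.1613]
ee_rot: [[-0.002, -1.0, 0.006], [-1.0, 0.002, 0.005], [-0.006, -0.006, -1.0]]
wrist_force: [-0.3, -0.3, -3.2]
gripper_width: 0.713
gripper_force: 29.9
```

Run:
```python
from h import *
c=cap('wrist');f=c['frame'];cv2.imwrite('pics/w5.png',f[150:300,150:360])
s=sense();print(s['time_s'],s['tcp_pos'],s['wrist_force'],s['gripper_width'])
print(f[190:265,235:280].mean(2).mean(1).round().astype(int).tolist())
```

```text
13.2667 [0.56506443 0.33231957 0.15773218] [-0.22802643  0.37352512 -3.52018793] 0.7106155617714411
[130, 130, 130, 130, 130, 130, 130, 130, 130, 130, 130, 130, 130, 129, 123, 108, 91, 81, 80, 81, 81, 81, 80, 80, 81, 82, 82, 82, 82, 82, 82, 82, 82, 82, 82, 81, 81, 81, 81, 81, 82, 83, 84, 86, 90, 96, 103, 110, 116, 121, 123, 123, 123, 123, 123, 123, 122, 121, 122, 123, 124, 124, 123, 122, 121, 121, 122, 123, 122, 117, 97, 69, 54, 57, 63]
```

View pics/w5.png

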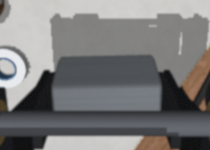

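The view shows the ingot held level between the fingers, with its front bottom edge at row 205. That puts it centred in the tool to within about 1 mm. Next I carry it over the layer.

Emit:
step_arm(targets="2 0.2 0 0;3.7 0.2 0 0;3.9 0.3 0 0;3.9 0.3 0 0;3.9 0.3 0 0;3.9 0.3 0 0;3.9 0.3 0 0;3.9 0.3 0 0;3.9 0.2 0 0;3.9 0.2 0 0;3.9 0 0 0;2.6 0 0 0")

```text
time_s: 14.27
tcp_pos: [0.5351, -0.1046, 0.1536]
ee_rot: [[-0.005, -1.0, -0.007], [-1.0, 0.005, 0.0], [-0.0, 0.007, -1.0]]
wrist_force: [0.3, 0.3, -2.6]
gripper_width: 0.711
gripper_force: 29.9
```

Emit:
step_arm(targets="0 0 0 7;0 0 0 7;0 0 0 7;0 0 0 7;0 0 0 7;0 0 0 7;0 0 0 7;0 0 0 7;0 0 0 7;0 0 0 7;0 0 0 7;0 0 0 7")

```text
time_s: 15.27
tcp_pos: [0.5357, -0.1017, 0.1534]
ee_rot: [[-0.995, -0.095, -0.007], [-0.095, 0.995, 0.001], [0.007, 0.001, -1.0]]
wrist_force: [0.3, -0.5, -2.7]
gripper_width: 0.712
gripper_force: 29.8
```

Emit:
step_arm(targets="0 0 0 7;0 0 0 7;0 0 0 7;0 0 0 2.1;0 0 0 0;0 0 0 0")

```text
time_s: 15.77
tcp_pos: [0.5365, -0.1018, 0.1544]
ee_rot: [[-0.955, 0.296, -0.005], [0.296, 0.955, 0.0], [0.005, -0.001, -1.0]]
wrist_force: [-0.3, -0.1, -3.0]
gripper_width: 0.713
gripper_force: 29.9
```

Run:
```python
from h import *
s=sense();R=np.array(s['ee_rot']);t=np.array(s['tcp_pos'])
print(s['time_s'],t,s['joints'],s['wrist_force'],'yang',np.degrees(np.arctan2(R[1,1],R[0,1])),R.T@(np.r_[.5394,-.1032,t[2]]-t))
```

```text
15.7667 [ 0.53646035 -0.10177141  0.15440859] [ 6.24884470e+00  1.80277082e+01 -1.61212347e+01 -5.42912849e-02
 -5.61533312e+01 -1.13434197e+02] [-0.27864154 -0.05192971 -2.97707958] yang 72.78449350093949 [-3.23072580e-03 -4.94545797e-04 -1.59649156e-05]
```

Emit:
step_arm(targets="-0.15 0 1 0;-0.15 0 2 0;0 0 2 0;0 0 1.8 0;0 0 1.3 0;0 0 0.9 0;0 0 0.6 0;0 0 0.4 0;0 0 0.2 0;0 0 0 0;0 0 0 0")

```text
time_s: 16.68
tcp_pos: [0.5415, -0.1027, 0.0556]
ee_rot: [[-0.955, 0.296, 0.001], [0.296, 0.955, 0.0], [-0.001, 0.0, -1.0]]
wrist_force: [1.1, -0.3, -2.0]
gripper_width: 0.713
gripper_force: 29.9
```

Emit:
step_arm(targets="0.2 -0.1 0.2 0;0 0 0.3 0;0 0 0.2 0;0 0 0.1 0;0 0 0 0;0 0 0 0;0 0 0 0")

```text
time_s: 17.27
tcp_pos: [0.5389, -0.1031, 0.047]
ee_rot: [[-0.955, 0.297, 0.0], [0.297, 0.955, -0.0], [-0.0, 0.0, -1.0]]
wrist_force: [1.2, 0.2, -2.7]
gripper_width: 0.715
gripper_force: 29.9
```

Emit:
step_arm(targets="0 0 0.05 0;0 0 0.05 0;0 0 0.03 0;0 0 0 0;0 0 0 0;0 0 0 0")

```text
time_s: 17.77
tcp_pos: [0.5389, -0.103, 0.0458]
ee_rot: [[-0.955, 0.297, 0.0], [0.297, 0.955, -0.0], [-0.0, 0.0, -1.0]]
wrist_force: [-0.4, -0.2, -1.6]
gripper_width: 0.711
gripper_force: 29.8
```

Emit:
step_arm(targets="0 0 0.04 0;0 0 0.02 0;0 0 0 0;0 0 0 0")

```text
time_s: 18.1
tcp_pos: [0.5389, -0.1031, 0.0457]
ee_rot: [[-0.955, 0.296, 0.0], [0.296, 0.955, -0.0], [-0.0, -0.0, -1.0]]
wrist_force: [-3.3, 2.0, 5.7]
gripper_width: 0.71
gripper_force: 29.8
```

Emit:
step_arm(targets="0 0 0 0;0 0 0 0;0 0 0 0;0 0 0 0;0 0 0 0", claw=8.0)

```text
time_s: 18.52
tcp_pos: [0.5389, -0.1031, 0.0449]
ee_rot: [[-0.955, 0.297, 0.0], [0.297, 0.955, -0.0], [-0.0, 0.0, -1.0]]
wrist_force: [0.7, -0.6, 0.2]
gripper_width: 0.909
gripper_force: 0.0
```

Emit:
step_arm(targets="0 0 -0.5 0;0 0 -1 0;0 0 -2 0;0 0 -3 0;0 0 -4 0;0 0 -3 0;3 0 -1 0;3.5 0 0 0;3 0 0 0;2 0 0 0;0 0 0 0;0 0 0 0")

```text
time_s: 19.52
tcp_pos: [0.4288, -0.0688, 0.1915]
ee_rot: [[-0.955, 0.295, 0.003], [0.295, 0.955, 0.0], [-0.003, 0.001, -1.0]]
wrist_force: [1.1, 0.3, 0.0]
gripper_width: 0.917
gripper_force: 0.0
```

Run:
```python
from h import *
a=cap('scene');b=cap('top')
A=cv2.resize(a['frame'][80:175,275:395],(480,380),interpolation=2);B=cv2.resize(b['frame'][125:220,300:380],(320,380),interpolation=2)
cv2.imwrite('pics/end.png',np.hstack([A,B]));s=sense();print(s['time_s'],s['tcp_pos'],s['wrist_force'])
```

```text
19.6167 [ 0.43003315 -0.06893392  0.19093903] [-0.23803949  0.33304632  0.74337342]
```

View pics/end.png

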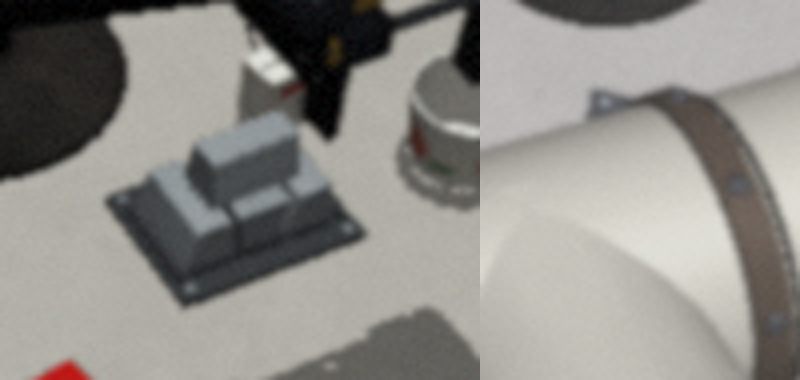

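The scene crop shows a level three-ingot layer. The second ingot lies flat and crosswise in the middle, around (245,160) in the crop, and the gripper is clear.

```bash
python3 -c "
from station import r; print(r.finish_job())"
```

```text
the job is handed in; nothing more can be done
None
```

Both ingots are stacked as asked: the inverted one is flush in the gap and the other lies crosswise on the middle of the layer, with the gripper clear; the job was handed in at about 20 s of the 53 s, and no verdict was returned.

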